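# Move three driver boards on round the rework stations

## Robot

A 6-joint arm with a two-finger parallel gripper is mounted at the origin on the work surface. World frame = base frame: x ahead of the robot, y to its left, z up, the work surface at z = 0. Lengths are in m, angles in rad, forces in N, time in s.
With the tool pointing down it reaches from about 0.4 to 0.825 m from the base axis. Payload 7 kg.
Tool frame: the origin (TCP) lies between the finger pads; the fingertips stand 11 mm ahead of it and the grasp point (between the pads) lies 8 mm behind it (arm.tips_ahead is the distance from the TCP to the fingertips, in m); z points along the fingers, x is the direction in which the jaws open and shut, and the axes are right-handed (so a half turn about z gives the same grasp; the last joint's range is limited). The gripper opens to 88 mm and grips with 3 to 60 N. Pads are 19 mm wide; open, the fingers measure 130 mm over their backs; the gripper's body (78 mm by 193 mm) begins 47 mm behind the grasp point.
Start: joints at [1.638, 0.359, 0.012, 0, -1.224, -0.288], TCP at [0.148, 0.659, 0.238] pointing down, gripper open.
Joint ranges: [-3.07, 3.07], [-1.43, 2.12], [-1.02, 1.25], [-3.03, 1.67], [-3.05, -0], [-3.03, 3.03]. Speed limits (rad/s): [2.39, 2.39, 3.01, 3.14, 3.14, 3.14].

## Interface

Orientations are given as [roll, pitch, yaw] about the fixed x, y, z axes, in that order (R = Rz(yaw) Ry(pitch) Rx(roll)).
In Python, from station import arm, optics, finder gives the robot as it stands. The module is installed in compiled form; this text tells all that it offers.
- The arm moves only by the tool apply_moves, never from a script. Its argument "increments" is one flat list of numbers, 6 for each row, row after row: the shift along the world's x, y, z in m, then the turn, a rotation vector about the world's x, y, z in rad. In form: [tx, ty, tz, rx, ry, rz, tx, ty, tz, rx, ry, rz, ...]. A call has 1 to 20 rows; each row shifts and turns the pose as measured when the row begins; what a row does not reach is not made up. A row lasts 1/12 s, in which the tool goes at most 41.7 mm and 7.16 degrees, less where a joint would pass 70% of its speed; a pose out of reach is approached as far as the arm can. A call with a gripper value outside its range is refused whole. "hand" is the closure, from 0 (fully open) to 1 (shut), set as the call begins (left out, the last holds). The fingers move at their own pace and stop on an object; "force" is the grip in N (left out, the last holds). Time passes only in rows, so rows that do not move let the fingers close. It gives the time, the measured TCP pose, the force and the opening at its end, in the units of the state.
- arm.get_state(): the state, without advancing time (a new reading comes with each control period).
- optics.grab_frame(name): name is "scene" or "top" or "wrist"; returns the picture (420x560x3 uint8, red, green, blue); there is no depth.
- optics.camera_model(name): a dict with "fx", "fy", "cx", "cy" (pixels), "world_to_cam" (4x4, takes a point from world to camera coordinates); the wrist camera has in their place "T_tool_cam" (4x4, takes a point from camera to tool coordinates, whose origin is the TCP and whose axes are the tool frame's). Camera axes: x right, y up, looking along -z (the intrinsics and any distortion apply to the point x, -y, -z); pixel columns grow to the right and rows downward; lengths in m; the calibration is good to about 2 mm. The wrist camera is an equidistant fisheye: a pixel r from the principal point sees the ray r / f radians off the axis. A picture is of the moment at which its call begins: read the wrist's pose just before it. camera_model takes no time and is no camera call.
- arm.job_done(): hands the job in, once; it reports no verdict.
Trained networks look in the newest picture that a camera, given by its name, has taken for a name from the list of things; names that differ only in an ending like _2 or _b are one class to them, and where a whole thing is asked for, a point or a joint stands for the part that bears it (a point fixed in the world has none). Each returns a list of dicts, best first, with "conf" (0 to 1); they miss things now and then, are a little off and sometimes report something else, mostly with a low value. They report only what shows in the picture. A call takes as long as a camera call. They do not tell look-alikes from the thing itself.
- finder.find_in(camera, name): "box" ([left, top, right, bottom] in pixels, round what is visible of it).
- finder.landmark_of(camera, name): "point" ([column, row] in pixels: a listed point, or the origin of a listed thing).
The state is a dict: "t": time; "q": joint angles; "qd": joint speeds; "joint_efforts": joint torques, N m; "eef_pos": TCP position; "ee_rot": TCP orientation; "force": force on the tool from outside, world axes, zero at the start; "moment": the same for the moment, N m; "width": finger opening in m.
Only numpy, scipy, OpenCV 4.12 (cv2) and the standard library are available. Lean on these libraries where they do the work, as an engineer would, in place of code of your own. Each camera call takes 0.05 s, during which the arm holds its last target. There are 200 camera calls.

## Task

Each driver board is due at its next station: the one with the finned heat sink, which failed its check on the reader pad, goes onto the rework preheater, the reworked one with the round capacitor goes from the preheater onto the round light table for inspection, and the inspected one with the transformer goes from the light table back onto the reader pad. All three stations are taken, but the empty black tray is free for parking a board while you change them round. Stand every board on its feet in the middle of its station and with its edges square to the station's (on the round table it may point any way), keep the boards upright on the way, and leave the flux bottle and the loupe where they stand.

Things in the scene. Friction and masses are not known exactly. Their poses are not given: they have to be found in the camera images.
- sinkboard_grip (a point): Green board 90 (x) x 70 mm on four 10 mm feet, 56 mm high in all, with a finned aluminium heat sink 46 (x) x 32 (y) mm, 44 high: grip across the 32. 170 g. Point: on that part's axis over the board's centre, 40 mm above the soles, 28 above the laminate; z up. Laminate top 12 mm above the soles; beside the part (y) nothing over 2 mm on it; 9 mm connectors at both x ends.
- capboard_grip (a point): Green board 90 (x) x 70 mm on four 10 mm feet, 56 mm high in all, with one round dark capacitor can, 35 mm diameter, 44 high: grip across y. 140 g. Point: on that part's axis over the board's centre, 40 mm above the soles, 28 above the laminate; z up. Laminate top 12 mm above the soles; beside the part (y) nothing over 2 mm on it; 9 mm connectors at both x ends.
- trafoboard_grip (a point): Green board 90 (x) x 70 mm on four 10 mm feet, 56 mm high in all, with a transformer 44 high: taped winding 34 wide (y) in a dark core 46 (x) x 20 mm: grip across y. 190 g. Point: on that part's axis over the board's centre, 40 mm above the soles, 28 above the laminate; z up. Laminate top 12 mm above the soles; beside the part (y) nothing over 2 mm on it; 9 mm connectors at both x ends.
- reader_top (a point): Contactless reader pad: slim rectangular grey plastic pad, 150 x 120 mm (x, y) and 15.5 mm high, dark flat face with thin rectangular antenna lines. At the start the board with the finned heat sink stands on it. Point: centre of the top face where a board stands; x front to back, z up. Fixed.
- preheater_top (a point): Rework preheater (cold): rectangular grey box, 150 x 130 mm (x, y) and 45 mm high, with a black plate 126 x 112 mm on top, a dial and a small display on the front. At the start the board with the round capacitor stands on it. Point: centre of the top face where a board stands; x front to back, z up. Fixed.
- lighttable_top (a point): Inspection light table: round disc of 150 mm diameter, 25.6 mm high, aluminium rim, flat milky white face of 140 mm diameter. At the start the board with the transformer stands on it. Point: centre of the top face where a board stands; x front to back, z up. Fixed.
- tray_top (a point): Parking tray: low black plastic tray, 146 x 124 mm outside (x, y), 4 mm walls 11 mm high; empty at the start, inside 138 x 116 mm. The point is the centre of its inner floor, 6.4 mm above the bench; x is its long direction, z up. Fixed.
- fluxbottle_mid (a point): Bystander: small amber flux bottle with black cap, 34 mm diameter, 85 mm high, standing on the bench; the point is its centre, half-way up. Leave it alone.
- loupe_mid (a point): Bystander: small round black eye loupe with a glass top, 28 mm wide and 30 mm high, standing on the bench; the point is its centre, half-way up. Leave it alone.
Mind the look-alikes: they are no part of the job. What is shaped like the part that bears sinkboard_grip but blue, purple or white is not meant.

How it is judged:
By the outcome, as a careful person would: the job done as asked, in the order asked, and still so for the second after the job is handed in, with the robot touching nothing.
It also fails if it takes over 109 s, if anything falls off the work surface, if the arm or the gripper's body presses on something with over 40 N, if the wrist force passes 120 N, or if a joint passes its speed limit or range.

## Working session

There is one attempt and no reset: what is moved stays moved. The work goes in short steps, Python scripts to look and compute and a tool call to move; the robot and the scene stay as the last step left them, time stands still between calls to the robot, and variables do not carry over. Pictures are saved under pics/ and viewed, about 12 in all and at most 16, crops included, and the job is handed in when it is done.

Besides the shell and the picture viewer there is one more tool, called after "Emit:" by a JSON object that holds its "api" and its "payload", one argument or row to a line. apply_moves: Moves the arm, as the interface text tells. Its arguments: {"type":"object","properties":{"increments":{"type":"array"},"hand":{"type":"number"},"force":{"type":"number"}},"required":["increments"]}

```bash
mkdir -p pics; cat > h.py <<'E'
from station import arm, optics, finder
import numpy as np, cv2
from scipy.spatial.transform import Rotation as R
def grab(c,fn=None):
    im=optics.grab_frame(c)
    if fn: cv2.imwrite('pics/'+fn,im[:,:,::-1])
    return im
def ray(c,uv,st=None):
    m=optics.camera_model(c); x=(uv[0]-m['cx'])/m['fx']; y=(uv[1]-m['cy'])/m['fy']
    if c=='wrist':
        r=np.hypot(x,y)+1e-12; d=np.array([x/r*np.sin(r),-y/r*np.sin(r),-np.cos(r)])
        T=np.array(m['T_tool_cam']); Rt=R.from_euler('xyz',st['ee_rot']).as_matrix()
        return Rt@T[:3,3]+np.array(st['eef_pos']), Rt@T[:3,:3]@d
    W=np.linalg.inv(np.array(m['world_to_cam'])); return W[:3,3],W[:3,:3]@np.array([x,-y,-1])
def at(c,uv,z,st=None):
    o,d=ray(c,uv,st); return o+d*(z-o[2])/d[2]
def proj(c,p,st=None):
    m=optics.camera_model(c)
    p=np.asarray(p,float)
    if c=='wrist':
        T=np.array(m['T_tool_cam']); Rt=R.from_euler('xyz',st['ee_rot']).as_matrix()
        q=T[:3,:3].T@(Rt.T@(p-np.array(st['eef_pos']))-T[:3,3])
        v=np.array([q[0],-q[1]]); n=np.hypot(*v)+1e-12; th=np.arctan2(n,-q[2])
        return np.array([m['cx'],m['cy']])+np.array([m['fx'],m['fy']])*v/n*th
    q=np.array(m['world_to_cam'])@np.r_[p,1]
    return np.array([m['cx']+m['fx']*q[0]/-q[2],m['cy']+m['fy']*-q[1]/-q[2]])
E
python3 - <<'E'
from h import *
np.set_printoptions(precision=3,suppress=True)
s=arm.get_state();print(s['eef_pos'],s['ee_rot'],s['width'],s['t'])
a=grab('scene');b=grab('top')
cv2.imwrite('pics/a.png',a[:,:,::-1]);cv2.imwrite('pics/b.png',b[:,:,::-1])
Z={'sinkboard_grip':.0555,'capboard_grip':.085,'trafoboard_grip':.0656,'reader_top':.0155,'preheater_top':.045,'lighttable_top':.0256,'tray_top':.0064,'fluxbottle_mid':.0425,'loupe_mid':.015}
for n,z in Z.items():
  for c in ('top','scene'):
    for r in finder.landmark_of(c,n)[:4]:
      if r['conf']>.15: print(n,c,np.round(r['point']),round(r['conf'],2),at(c,r['point'],z))
print(arm.get_state()['t'])
E
```

```text
[0.148 0.658 0.237] [-3.141 -0.002 -1.792] 0.08753241022126078 0.0
sinkboard_grip top [110. 276.] 0.96 [0.384 0.563 0.056]
sinkboard_grip top [260. 197.] 0.85 [0.582 0.144 0.056]
sinkboard_grip top [197. 311.] 0.8 [0.277 0.326 0.056]
sinkboard_grip top [131. 173.] 0.72 [0.675 0.51  0.056]
sinkboard_grip scene [290. 160.] 0.85 [0.294 0.31  0.055]
sinkboard_grip scene [360. 155.] 0.82 [0.414 0.542 0.055]
sinkboard_grip scene [305. 215.] 0.71 [0.602 0.127 0.055]
sinkboard_grip scene [414. 188.] 0.59 [0.687 0.517 0.055]
capboard_grip top [442. 226.] 0.68 [ 0.462 -0.351  0.085]
capboard_grip top [260. 194.] 0.62 [0.584 0.141 0.085]
capboard_grip scene [127. 242.] 0.74 [ 0.462 -0.347  0.085]
capboard_grip scene [251. 198.] 0.38 [0.468 0.028 0.085]
trafoboard_grip top [348. 181.] 0.59 [ 0.609 -0.11   0.066]
trafoboard_grip scene [235. 244.] 0.94 [ 0.611 -0.117  0.066]
reader_top top [260. 197.] 0.72 [0.59  0.145 0.016]
reader_top scene [306. 224.] 0.61 [0.596 0.14  0.015]
preheater_top top [436. 227.] 0.57 [ 0.466 -0.348  0.045]
preheater_top scene [126. 258.] 0.81 [ 0.474 -0.361  0.045]
lighttable_top top [348. 184.] 0.78 [ 0.613 -0.117  0.026]
lighttable_top scene [232. 252.] 0.64 [ 0.593 -0.117  0.026]
tray_top top [179. 241.] 0.7 [0.475 0.387 0.006]
tray_top scene [334. 187.] 0.55 [0.473 0.367 0.006]
fluxbottle_mid top [291. 258.] 0.68 [0.406 0.064 0.042]
fluxbottle_mid top [257. 198.] 0.41 [0.583 0.152 0.042]
fluxbottle_mid scene [251. 199.] 0.75 [0.416 0.059 0.042]
loupe_mid top [260. 196.] 0.55 [0.593 0.144 0.015]
loupe_mid scene [270. 240.] 0.59 [0.595 0.006 0.015]
1.0
```

View pics/a.png

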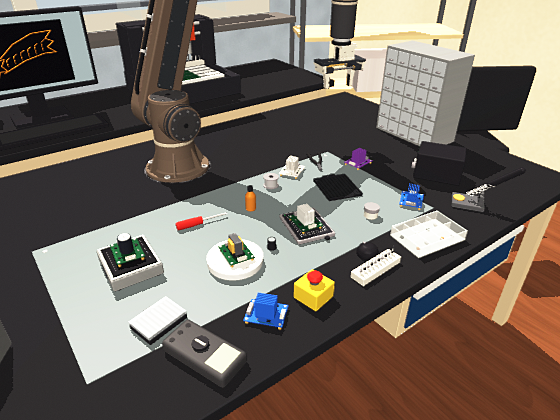

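View pics/b.png

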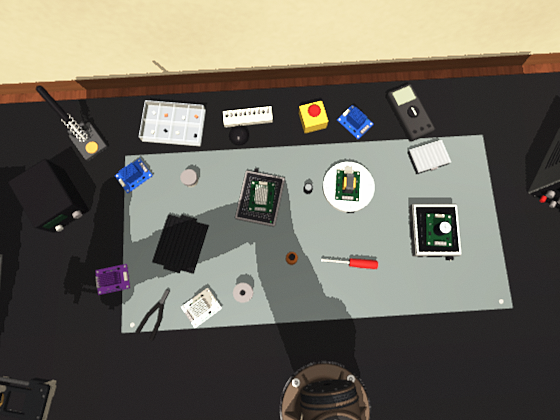

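The wanted finned-sink board is the green one on the reader, at top (260,197) and scene (305,217). These could be mistaken for it:

| Look-alike | Camera | Pixel |
|---|---|---|
| blue | top | (134,174) |
| blue | top | (355,121) |
| purple | top | (112,279) |
| white | top | (200,306) |

The capacitor board is at top (442,227) and the transformer board at (348,182). The tray is at (180,243), the bottle at (291,258) and the loupe at (308,187).

Next I'll move over the tray and reader for a close look.

Emit:
{"api": "apply_moves", "payload": {
  "increments": [0.03, -0.024, 0.006, 0, 0, 0, 0.03, -0.024, 0.006, 0, 0, 0, 0.03, -0.024, 0.006, 0, 0, 0, 0.03, -0.024, 0.006, 0, 0, 0, 0.03, -0.024, 0.006, 0, 0, 0, 0.03, -0.024, 0.006, 0, 0, 0, 0.03, -0.024, 0.006, 0, 0, 0, 0.03, -0.024, 0.006, 0, 0, 0, 0.03, -0.024, 0.006, 0, 0, 0, 0.03, -0.024, 0.006, 0, 0, 0, 0.03, -0.024, 0.006, 0, 0, 0, 0, 0, 0, 0, 0, 0, 0, 0, 0, 0, 0, 0]
}}

```text
t: 2.08
eef_pos: [0.4888, 0.38, 0.3062]
ee_rot: [-3.139, 0.0, -1.787]
force: [-0.2, -0.2, -0.1]
width: 0.0876
```

```bash
python3 - <<'E'
from h import *
np.set_printoptions(precision=4,suppress=True)
s=arm.get_state();print(s['eef_pos'],s['ee_rot'],s['t'])
a=grab('wrist','w1.png')
m=optics.camera_model('wrist');print(m)
for n,z in {'tray_top':.0064,'reader_top':.0155,'sinkboard_grip':.0555}.items():
  for r in finder.landmark_of('wrist',n)[:2]: print(n,r,at('wrist',r['point'],z,s))
E
```

```text
[0.4888 0.38   0.3062] [-3.1385  0.0005 -1.7866] 2.0833
{'fx': 325.19226210127806, 'fy': 325.19226210127806, 'cx': 278.1879597917997, 'cy': 209.9512333715893, 'T_tool_cam': array([[ 1.    ,  0.    , -0.0005, -0.0002],
       [-0.0001, -0.9626, -0.271 , -0.0729],
       [-0.0005,  0.271 , -0.9626, -0.1477],
       [ 0.    ,  0.    ,  0.    ,  1.    ]])}
tray_top {'point': [282.2, 191.3], 'conf': 0.62} [0.4633 0.3799 0.0064]
tray_top {'point': [441.3, 71.5], 'conf': 0.16} [0.5933 0.1111 0.0064]
sinkboard_grip {'point': [141.9, 63.4], 'conf': 0.87} [0.6784 0.5168 0.0555]
sinkboard_grip {'point': [343.5, 305.2], 'conf': 0.63} [0.2907 0.3264 0.0555]
```

View pics/w1.png

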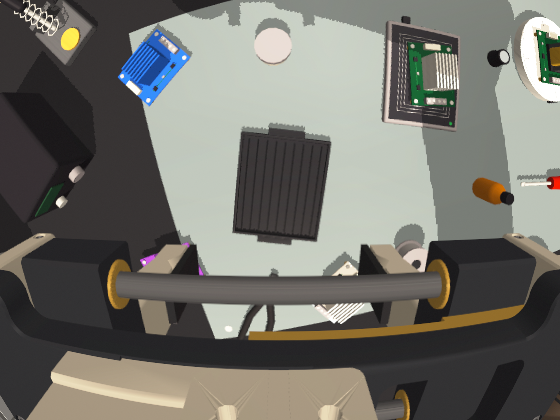

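The tray is at about px (282,187), empty and rotated slightly. The reader with the green sink board is at (425,75), and the blue look-alike is at (155,65). Moving over the reader.

Emit:
{"api": "apply_moves", "payload": {
  "increments": [0.013, -0.03, -0.002, 0, 0, 0, 0.013, -0.03, -0.002, 0, 0, 0, 0.013, -0.03, -0.002, 0, 0, 0, 0.013, -0.03, -0.002, 0, 0, 0, 0.013, -0.03, -0.002, 0, 0, 0, 0.013, -0.03, -0.002, 0, 0, 0, 0.013, -0.03, -0.002, 0, 0, 0, 0.013, -0.03, -0.002, 0, 0, 0, 0, 0, 0, 0, 0, 0, 0, 0, 0, 0, 0, 0]
}}

```text
t: 3.12
eef_pos: [0.5853, 0.1458, 0.2865]
ee_rot: [3.141, -0.001, -1.756]
force: [-0.4, 0.4, 0.3]
width: 0.0876
```

```bash
cat >> h.py <<'E'
def ortho(im,c,cen,z,st=None,half=.1,ppm=2000):
    # world-aligned: column = x, row = -y ; returns image of the plane at height z
    n=int(2*half*ppm); g=(np.arange(n)+.5)/ppm-half
    X,Y=np.meshgrid(cen[0]+g,cen[1]-g); P=np.stack([X,Y,np.full_like(X,z)],-1).reshape(-1,3)
    m=optics.camera_model(c); T=np.array(m['T_tool_cam']); Rt=R.from_euler('xyz',st['ee_rot']).as_matrix()
    q=((P-np.array(st['eef_pos']))@Rt-T[:3,3])@T[:3,:3]
    v=np.stack([q[:,0],-q[:,1]],1); r=np.hypot(*v.T)+1e-12; th=np.arctan2(r,-q[:,2])
    uv=(np.array([m['cx'],m['cy']])+m['fx']*v/r[:,None]*th[:,None]).astype(np.float32).reshape(n,n,2)
    return cv2.remap(im,uv[...,0],uv[...,1],cv2.INTER_LINEAR)
E
python3 - <<'E'
from h import *
import json
np.set_printoptions(precision=4,suppress=True)
s=arm.get_state();print(s['eef_pos'],s['ee_rot'],s['t'])
a=grab('wrist','w2.png')
json.dump({k:list(s[k]) for k in('eef_pos','ee_rot')},open('s2.json','w'))
for n,z in {'reader_top':.0155,'sinkboard_grip':.0555}.items():
  for r in finder.landmark_of('wrist',n)[:2]: print(n,r,at('wrist',r['point'],z,s))
s1={'eef_pos':[0.4888,0.38,0.3062],'ee_rot':[-3.1385,0.0005,-1.7866]}
t=ortho(cv2.imread('pics/w1.png'),'wrist',(.465,.38),.011,s1)
o1=ortho(a[:,:,::-1].copy(),'wrist',(.59,.14),.0155,s)
o2=ortho(a[:,:,::-1].copy(),'wrist',(.59,.14),.0555,s)
cv2.imwrite('pics/o.png',np.hstack([t,o1]))
E
```

```text
[0.5853 0.1458 0.2865] [ 3.1415 -0.0014 -1.7564] 3.1167
sinkboard_grip {'point': [21.9, 173.0], 'conf': 0.92} [0.6788 0.5161 0.0555]
sinkboard_grip {'point': [283.1, 176.0], 'conf': 0.88} [0.5919 0.1383 0.0555]
```

View pics/o.png

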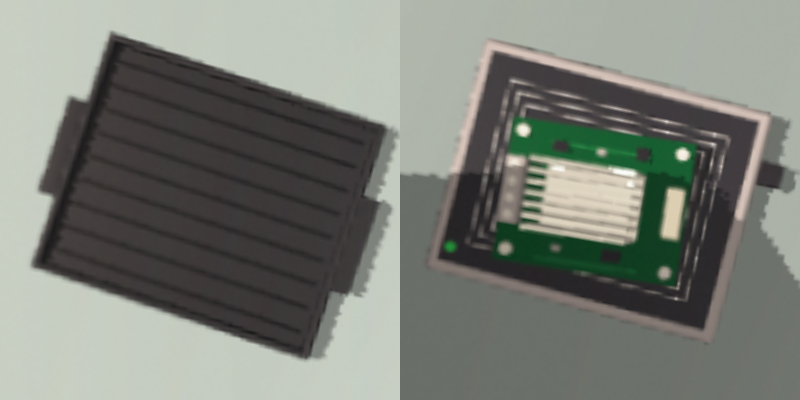

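View pics/w2.png

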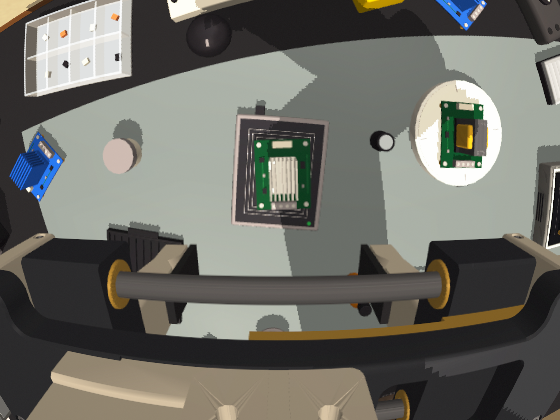

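Ortho readings:

| Station | Centre (x, y) | Yaw |
|---|---|---|
| Tray | (0.470, 0.382) | about −18.5° |
| Reader | (0.590, 0.145) | about −14.9° |

The picked board is green with the finned sink, as described. Next I'll fit the board itself from its green mask at laminate height.

```bash
cat >> h.py <<'E'
def board(im,st,cen,zl,half=.08,ppm=2000):
    # im RGB; green laminate fit at height zl -> centre, yaw(deg) of long side, size
    o=ortho(im,'wrist',cen,zl,st,half,ppm); hsv=cv2.cvtColor(o,cv2.COLOR_RGB2HSV)
    m=cv2.inRange(hsv,(50,90,25),(90,255,255)); m=cv2.morphologyEx(m,cv2.MORPH_OPEN,np.ones((5,5)))
    n,l,sx,_=cv2.connectedComponentsWithStats(cv2.morphologyEx(m,cv2.MORPH_CLOSE,np.ones((25,25))))
    k=1+np.argmax(sx[1:,4]); pts=cv2.findNonZero((l==k).astype(np.uint8)*255)
    (c,r),(w,h),a=cv2.minAreaRect(pts)
    if w<h: w,h,a=h,w,a+90
    yaw=-a; yaw=(yaw+90)%180-90
    return np.array([cen[0]+(c+.5)/ppm-half,cen[1]-((r+.5)/ppm-half)]),yaw,(w/ppm,h/ppm),o
E
python3 - <<'E'
from h import *
import json
np.set_printoptions(precision=4,suppress=True)
s=json.load(open('s2.json')); a=cv2.imread('pics/w2.png')[:,:,::-1].copy()
c,y,w,o=board(a,s,(.59,.14),.0275); print(c,y,w)
o=ortho(a,'wrist',(.59,.14),.0715,s,.08,4000)[:,:,::-1]
cv2.imwrite('pics/o2.png',o[20:620])
E
```

```text
[0.5894 0.139 ] -8.664134979248047 (0.09073828887939453, 0.0704581069946289)
```

View pics/o2.png

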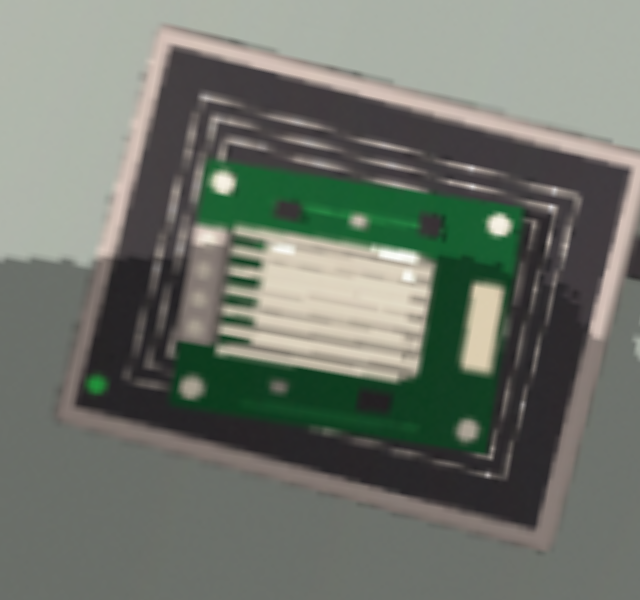

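The board fit is centre (0.5894, 0.139), yaw −8.7°, size 90.7×70.5 mm, which is consistent with the given size. Descending to grip.

Emit:
{"api": "apply_moves", "payload": {
  "increments": [0.0045, -0.007, -0.02, 0, 0, 0.034, 0, 0, -0.03, 0, 0, 0, 0, 0, -0.03, 0, 0, 0, 0, 0, -0.03, 0, 0, 0, 0, 0, -0.03, 0, 0, 0, 0, 0, -0.03, 0, 0, 0, 0, 0, -0.02, 0, 0, 0, 0, 0, 0, 0, 0, 0]
}}

```text
t: 3.93
eef_pos: [0.5873, 0.1528, 0.0943]
ee_rot: [-3.132, 0.006, -1.702]
force: [-0.9, -0.1, 0.0]
width: 0.088
```

```bash
cat > d.py <<'E'
# d.py x y z yaw_rad : remaining shift and turn to that tool-down pose
import sys
from h import *
def d(x,y,z,w):
    s=arm.get_state(); Rt=R.from_euler('xyz',s['ee_rot']); T=R.from_euler('xyz',[np.pi,0,w])
    print('t',round(s['t'],2),'shift',np.round(np.array([x,y,z])-s['eef_pos'],4),'turn',np.round((T*Rt.inv()).as_rotvec(),3),'w',round(s['width'],4),'F',np.round(s['force'],1))
d(*map(float,sys.argv[1:5]))
E
python3 d.py .59 .139 .0475 -1.722
```

```text
t 3.93 shift [ 0.0027 -0.0138 -0.0468] turn [-0.004  0.01  -0.02 ] w 0.088 F [-0.9 -0.1  0. ]
```

Emit:
{"api": "apply_moves", "payload": {
  "increments": [0.0027, -0.0138, 0, -0.004, 0.01, -0.02, 0, 0, 0, 0, 0, 0, 0, 0, 0, 0, 0, 0]
}}

```text
t: 4.18
eef_pos: [0.5899, 0.1416, 0.0957]
ee_rot: [3.141, -0.001, -1.717]
force: [-0.3, 0.4, 0.8]
width: 0.0875
```

```bash
python3 d.py .59 .139 .0475 -1.722
```

```text
t 4.18 shift [ 0.0001 -0.0026 -0.0482] turn [ 0.001 -0.001 -0.005] w 0.0875 F [-0.3  0.4  0.8]
```

Emit:
{"api": "apply_moves", "payload": {
  "increments": [0, -0.003, -0.02, 0, 0, -0.005, 0, 0, -0.018, 0, 0, 0, 0, 0, -0.01, 0, 0, 0, 0, 0, 0, 0, 0, 0, 0, 0, 0, 0, 0, 0]
}}

```text
t: 4.6
eef_pos: [0.595, 0.1419, 0.0547]
ee_rot: [-3.131, 0.007, -1.721]
force: [-0.5, 0.7, -0.1]
width: 0.0877
```

```bash
python3 d.py .59 .139 .0475 -1.722
```

```text
t 4.6 shift [-0.005  -0.0029 -0.0072] turn [-0.005  0.012 -0.001] w 0.0877 F [-0.5  0.7 -0.1]
```

Emit:
{"api": "apply_moves", "payload": {
  "increments": [-0.005, -0.003, -0.0072, -0.005, 0.012, -0.001, 0, 0, 0, 0, 0, 0, 0, 0, 0, 0, 0, 0]
}}

```text
t: 4.85
eef_pos: [0.591, 0.1396, 0.0499]
ee_rot: [-3.14, 0.002, -1.721]
force: [0.1, 0.2, 0.6]
width: 0.0874
```

```bash
python3 d.py .59 .139 .0475 -1.722
```

```text
t 4.85 shift [-0.001  -0.0006 -0.0024] turn [-0.001  0.002 -0.001] w 0.0874 F [0.1 0.2 0.6]
```

Emit:
{"api": "apply_moves", "payload": {
  "increments": [-0.001, -0.0006, -0.0025, -0.001, 0.002, 0, 0, 0, 0, 0, 0, 0, 0, 0, 0, 0, 0, 0, 0, 0, 0, 0, 0, 0, 0, 0, 0, 0, 0, 0, 0, 0, 0, 0, 0, 0, 0, 0, 0, 0, 0, 0, 0, 0, 0, 0, 0, 0],
  "hand": 1,
  "force": 25
}}

```text
t: 5.52
eef_pos: [0.5907, 0.1393, 0.0488]
ee_rot: [-3.14, 0.002, -1.721]
force: [-0.1, 0.9, 1.0]
width: 0.0401
```

```bash
python3 d.py .470 .3818 .1 -1.8937
```

```text
t 5.52 shift [-0.1207  0.2425  0.0512] turn [-0.001  0.002 -0.173] w 0.0401 F [-0.1  0.9  1. ]
```

Emit:
{"api": "apply_moves", "payload": {
  "increments": [0, 0, 0, 0, 0, 0, 0, 0, 0, 0, 0, 0, 0, 0, 0, 0, 0, 0, 0, 0, 0, 0, 0, 0]
}}

```text
t: 5.85
eef_pos: [0.5906, 0.1393, 0.0488]
ee_rot: [-3.14, 0.002, -1.721]
force: [-0.1, -0.1, -0.1]
width: 0.0318
```

Emit:
{"api": "apply_moves", "payload": {
  "increments": [0, 0, 0.015, 0, 0, 0, 0, 0, 0.02, 0, 0, 0, 0, 0, 0.02, 0, 0, 0, -0.015, 0.03, 0.01, 0, 0, -0.02, -0.015, 0.03, 0, 0, 0, -0.02, -0.015, 0.03, 0, 0, 0, -0.02, -0.015, 0.03, 0, 0, 0, -0.02, -0.015, 0.03, 0, 0, 0, -0.02, -0.015, 0.03, 0, 0, 0, -0.02, -0.015, 0.03, 0, 0, 0, -0.02, -0.01, 0.02, 0, 0, 0, -0.02, 0, 0, 0, 0, 0, 0, 0, 0, 0, 0, 0, 0]
}}

```text
t: 6.93
eef_pos: [0.4663, 0.3767, 0.1138]
ee_rot: [3.137, -0.0, -1.894]
force: [-0.2, 0.1, -1.8]
width: 0.0315
```

```bash
python3 d.py .470 .3818 .04 -1.8937
```

```text
t 6.93 shift [ 0.0037  0.0051 -0.0738] turn [-0.001 -0.004  0.001] w 0.0315 F [-0.2  0.1 -1.8]
```

Emit:
{"api": "apply_moves", "payload": {
  "increments": [0.0037, 0.005, -0.015, 0, -0.004, 0, 0, 0, -0.015, 0, 0, 0, 0, 0, -0.015, 0, 0, 0, 0, 0, -0.012, 0, 0, 0, 0, 0, 0, 0, 0, 0]
}}

```text
t: 7.35
eef_pos: [0.4709, 0.38, 0.0552]
ee_rot: [3.141, 0.002, -1.894]
force: [-1.1, 0.4, -1.5]
width: 0.0319
```

```bash
python3 d.py .470 .3818 .04 -1.8937
```

```text
t 7.35 shift [-0.0009  0.0018 -0.0152] turn [-0.002  0.001  0.   ] w 0.0319 F [-1.1  0.4 -1.5]
```

Emit:
{"api": "apply_moves", "payload": {
  "increments": [-0.001, 0.002, -0.007, -0.002, 0.001, 0, 0, 0, -0.005, 0, 0, 0, 0, 0, -0.003, 0, 0, 0, 0, 0, -0.002, 0, 0, 0, 0, 0, 0, 0, 0, 0]
}}

```text
t: 7.77
eef_pos: [0.4714, 0.3809, 0.0405]
ee_rot: [-3.141, 0.001, -1.895]
force: [-0.4, 0.3, -1.6]
width: 0.0318
```

```bash
python3 d.py .470 .3818 .0395 -1.8937
```

```text
t 7.77 shift [-0.0014  0.0009 -0.001 ] turn [-0.001  0.001  0.001] w 0.0318 F [-0.4  0.3 -1.6]
```

Emit:
{"api": "apply_moves", "payload": {
  "increments": [-0.001, 0.001, -0.0015, 0, 0, 0, 0, 0, -0.001, 0, 0, 0, 0, 0, 0, 0, 0, 0]
}}

```text
t: 8.02
eef_pos: [0.471, 0.3825, 0.0401]
ee_rot: [-3.14, 0.003, -1.895]
force: [-0.2, -0.4, -1.4]
width: 0.0318
```

Emit:
{"api": "apply_moves", "payload": {
  "increments": [0, 0, 0, 0, 0, 0, 0, 0, 0, 0, 0, 0, 0, 0, 0, 0, 0, 0, 0, 0, 0, 0, 0, 0, 0, 0, 0, 0, 0, 0, 0, 0, 0, 0, 0, 0, 0, 0, 0, 0, 0, 0, 0, 0, 0, 0, 0, 0, 0, 0, 0, 0, 0, 0, 0, 0, 0, 0, 0, 0],
  "hand": 0
}}

```text
t: 8.85
eef_pos: [0.4717, 0.3834, 0.0403]
ee_rot: [-3.139, 0.005, -1.894]
force: [-0.1, 1.6, 1.1]
width: 0.0868
```

Emit:
{"api": "apply_moves", "payload": {
  "increments": [0, 0, 0.02, 0, 0, 0, 0, 0, 0.03, 0, 0, 0, 0, 0, 0.035, 0, 0, 0, 0, 0, 0.035, 0, 0, 0, 0.01, -0.036, 0.012, 0, 0, 0.02, 0.01, -0.036, 0.012, 0, 0, 0.02, 0.01, -0.036, 0.012, 0, 0, 0.02, 0.01, -0.036, 0.012, 0, 0, 0.02, 0.01, -0.036, 0.012, 0, 0, 0.02, 0.01, -0.036, 0.012, 0, 0, 0.02, 0.01, -0.036, 0.012, 0, 0, 0.02, 0.01, -0.036, 0.012, 0, 0, 0.02, 0.01, -0.036, 0.012, 0, 0, 0.02, 0.01, -0.036, 0.012, 0, 0, 0.02, 0.01, -0.036, 0.012, 0, 0, 0.02, 0.01, -0.036, 0.012, 0, 0, 0.02, 0.01, -0.036, 0, 0, 0, 0.02, 0.01, -0.03, 0, 0, 0, 0.02, 0, 0, 0, 0, 0, 0, 0, 0, 0, 0, 0, 0]
}}

```text
t: 10.52
eef_pos: [0.6109, -0.1416, 0.3188]
ee_rot: [-3.13, 0.001, -1.595]
force: [0.4, -0.5, -0.3]
width: 0.0875
```

```bash
cat > look.py <<'E'
import sys,json
from h import *
np.set_printoptions(precision=4,suppress=True)
fn,x,y,zl=sys.argv[1],*map(float,sys.argv[2:5])
s=arm.get_state();print(s['eef_pos'],s['ee_rot'],s['t']); s={k:[float(v) for v in s[k]] for k in('eef_pos','ee_rot')}
a=grab('wrist',fn+'.png'); json.dump(s,open(fn+'.json','w'))
try: print(*board(a,s,(x,y),zl)[:3])
except Exception as e: print(e)
o=[ortho(a,'wrist',(x,y),z,s,.1)[:,:,::-1] for z in (zl-.012,zl+.044)]
cv2.imwrite('pics/'+fn+'o.png',np.hstack(o))
E
python3 look.py w3 .61 -.115 .0376
```

```text
[ 0.6109 -0.1416  0.3188] [-3.1302  0.0009 -1.5951] 10.5167
[ 0.6047 -0.1126] -8.310276985168457 (0.08809884643554687, 0.06830884552001953)
```

View pics/w3o.png

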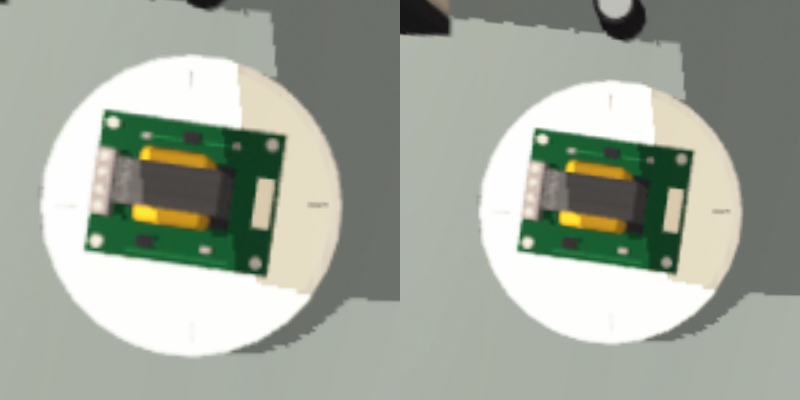

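The light table centre is about (0.6055, −0.1175), and its measured diameter of 150.5 mm confirms the scale. The transformer board is at (0.6047, −0.1126), yaw −8.3°. Descending.

Emit:
{"api": "apply_moves", "payload": {
  "increments": [-0.003, 0.014, -0.02, 0, 0, -0.06, -0.003, 0.014, -0.03, 0, 0, -0.06, 0, 0, -0.03, 0, 0, 0, 0, 0, -0.03, 0, 0, 0, 0, 0, -0.03, 0, 0, 0, 0, 0, -0.02, 0, 0, 0, 0, 0, -0.01, 0, 0, 0, 0, 0, 0, 0, 0, 0]
}}

```text
t: 11.23
eef_pos: [0.6021, -0.1041, 0.1452]
ee_rot: [-3.124, 0.002, -1.714]
force: [-1.1, 0.7, 0.7]
width: 0.0874
```

```bash
python3 d.py .605 -.1126 .058 -1.7157
```

```text
t 11.23 shift [ 0.0029 -0.0085 -0.0872] turn [ 0.     0.017 -0.001] w 0.0874 F [-1.1  0.7  0.7]
```

Emit:
{"api": "apply_moves", "payload": {
  "increments": [0.003, -0.0085, -0.015, 0, 0.017, 0, 0, 0, -0.015, 0, 0, 0, 0, 0, -0.015, 0, 0, 0, 0, 0, -0.012, 0, 0, 0, 0, 0, 0, 0, 0, 0, 0, 0, 0, 0, 0, 0]
}}

```text
t: 11.73
eef_pos: [0.6099, -0.1089, 0.0946]
ee_rot: [-3.132, 0.0, -1.708]
force: [0.0, 0.5, 0.8]
width: 0.0877
```

```bash
python3 d.py .605 -.1126 .058 -1.7157
```

```text
t 11.73 shift [-0.0049 -0.0037 -0.0366] turn [ 0.001  0.009 -0.008] w 0.0877 F [0.  0.5 0.8]
```

Emit:
{"api": "apply_moves", "payload": {
  "increments": [-0.005, -0.004, -0.01, 0, 0.009, -0.008, 0, 0, -0.01, 0, 0, 0, 0, 0, -0.007, 0, 0, 0, 0, 0, -0.004, 0, 0, 0, 0, 0, 0, 0, 0, 0, 0, 0, 0, 0, 0, 0]
}}

```text
t: 12.23
eef_pos: [0.6068, -0.1126, 0.0652]
ee_rot: [-3.136, -0.0, -1.715]
force: [-0.8, -0.0, -0.1]
width: 0.0878
```

```bash
python3 d.py .605 -.1126 .058 -1.7157
```

```text
t 12.23 shift [-0.0018  0.     -0.0072] turn [ 0.001  0.006 -0.   ] w 0.0878 F [-0.8 -0.  -0.1]
```

Emit:
{"api": "apply_moves", "payload": {
  "increments": [-0.0018, 0, -0.006, 0.001, 0.006, 0, 0, 0, -0.002, 0, 0.002, 0, 0, 0, 0, 0, 0, 0]
}}

```text
t: 12.48
eef_pos: [0.6052, -0.1127, 0.0569]
ee_rot: [3.139, -0.0, -1.715]
force: [0.2, -0.6, -0.2]
width: 0.0877
```

Emit:
{"api": "apply_moves", "payload": {
  "increments": [0, 0, 0, 0, 0, 0, 0, 0, 0, 0, 0, 0, 0, 0, 0, 0, 0, 0, 0, 0, 0, 0, 0, 0, 0, 0, 0, 0, 0, 0, 0, 0, 0, 0, 0, 0, 0, 0, 0, 0, 0, 0, 0, 0, 0, 0, 0, 0, 0, 0, 0, 0, 0, 0, 0, 0, 0, 0, 0, 0, 0, 0, 0, 0, 0, 0, 0, 0, 0, 0, 0, 0],
  "hand": 1,
  "force": 25
}}

```text
t: 13.48
eef_pos: [0.6057, -0.1126, 0.0575]
ee_rot: [3.14, 0.0, -1.715]
force: [-0.3, 0.1, -1.0]
width: 0.0338
```

```bash
python3 d.py .59 .145 .048 -1.831
```

```text
t 13.48 shift [-0.0157  0.2576 -0.0095] turn [-0.    -0.001 -0.116] w 0.0338 F [-0.3  0.1 -1. ]
```

Emit:
{"api": "apply_moves", "payload": {
  "increments": [0, 0, 0.015, 0, 0, 0, 0, 0, 0.02, 0, 0, 0, 0, 0, 0.025, 0, 0, 0, 0, 0.02, 0.02, 0, 0, -0.015, -0.002, 0.03, 0, 0, 0, -0.015, -0.002, 0.03, 0, 0, 0, -0.015, -0.002, 0.03, 0, 0, 0, -0.015, -0.002, 0.03, 0, 0, 0, -0.015, -0.002, 0.03, 0, 0, 0, -0.015, -0.002, 0.03, 0, 0, 0, -0.015, -0.002, 0.03, 0, 0, 0, -0.015, -0.002, 0.025, 0, 0, 0, 0, 0, 0, 0, 0, 0, 0, 0, 0, 0, 0, 0, 0]
}}

```text
t: 14.65
eef_pos: [0.582, 0.1528, 0.1365]
ee_rot: [3.13, -0.0, -1.847]
force: [-0.2, 0.1, -1.8]
width: 0.0339
```

```bash
python3 d.py .591 .1448 .0474 -1.831
```

```text
t 14.65 shift [ 0.009  -0.008  -0.0891] turn [-0.003 -0.011  0.016] w 0.0339 F [-0.2  0.1 -1.8]
```

Emit:
{"api": "apply_moves", "payload": {
  "increments": [0.009, -0.008, -0.015, -0.003, -0.011, 0.016, 0, 0, -0.015, 0, 0, 0, 0, 0, -0.015, 0, 0, 0, 0, 0, -0.012, 0, 0, 0, 0, 0, 0, 0, 0, 0, 0, 0, 0, 0, 0, 0]
}}

```text
t: 15.15
eef_pos: [0.5906, 0.142, 0.0772]
ee_rot: [3.141, -0.001, -1.831]
force: [-0.4, 0.3, -1.4]
width: 0.0338
```

```bash
python3 d.py .591 .1448 .0474 -1.831
```

```text
t 15.15 shift [ 0.0004  0.0028 -0.0298] turn [ 0. -0.  0.] w 0.0338 F [-0.4  0.3 -1.4]
```

Emit:
{"api": "apply_moves", "payload": {
  "increments": [0, 0.003, -0.01, 0, 0, 0, 0, 0, -0.008, 0, 0, 0, 0, 0, -0.005, 0, 0, 0, 0, 0, 0, 0, 0, 0, 0, 0, 0, 0, 0, 0]
}}

```text
t: 15.57
eef_pos: [0.5916, 0.1446, 0.0538]
ee_rot: [-3.14, 0.001, -1.833]
force: [-0.5, -0.5, -1.9]
width: 0.0338
```

```bash
python3 d.py .591 .1448 .0474 -1.831
```

```text
t 15.57 shift [-0.0006  0.0002 -0.0064] turn [-0.     0.002  0.002] w 0.0338 F [-0.5 -0.5 -1.9]
```

Emit:
{"api": "apply_moves", "payload": {
  "increments": [-0.0006, 0, -0.004, 0, 0.002, 0.002, 0, 0, -0.002, 0, 0, 0, 0, 0, -0.001, 0, 0, 0, 0, 0, 0, 0, 0, 0]
}}

```text
t: 15.9
eef_pos: [0.5917, 0.145, 0.0476]
ee_rot: [-3.141, 0.001, -1.829]
force: [0.3, -0.2, -2.0]
width: 0.0338
```

```bash
python3 d.py .591 .1448 .0474 -1.831
```

```text
t 15.9 shift [-0.0007 -0.0002 -0.0002] turn [-0.001  0.001 -0.002] w 0.0338 F [ 0.3 -0.2 -2. ]
```

Emit:
{"api": "apply_moves", "payload": {
  "increments": [-0.0006, 0, -0.001, 0, 0, -0.002, 0, 0, -0.001, 0, 0, 0, 0, 0, 0, 0, 0, 0]
}}

```text
t: 16.15
eef_pos: [0.5919, 0.1452, 0.0479]
ee_rot: [-3.139, 0.002, -1.83]
force: [-0.9, 0.7, -1.3]
width: 0.0339
```

Emit:
{"api": "apply_moves", "payload": {
  "increments": [0, 0, 0, 0, 0, 0, 0, 0, 0, 0, 0, 0, 0, 0, 0, 0, 0, 0, 0, 0, 0, 0, 0, 0, 0, 0, 0, 0, 0, 0, 0, 0, 0, 0, 0, 0, 0, 0, 0, 0, 0, 0, 0, 0, 0, 0, 0, 0, 0, 0, 0, 0, 0, 0, 0, 0, 0, 0, 0, 0],
  "hand": 0
}}

```text
t: 16.98
eef_pos: [0.593, 0.1458, 0.0485]
ee_rot: [-3.137, 0.004, -1.83]
force: [0.0, -0.4, -0.3]
width: 0.087
```

Emit:
{"api": "apply_moves", "payload": {
  "increments": [0, 0, 0.02, 0, 0, 0, 0, 0, 0.03, 0, 0, 0, 0, 0, 0.035, 0, 0, 0, 0, 0, 0.035, 0, 0, 0, 0, 0, 0.035, 0, 0, 0, 0, 0, 0.035, 0, 0, 0, 0, 0, 0.035, 0, 0, 0, 0, 0, 0.02, 0, 0, 0, 0, 0, 0, 0, 0, 0, 0, 0, 0, 0, 0, 0]
}}

```text
t: 17.82
eef_pos: [0.5881, 0.1427, 0.3039]
ee_rot: [-3.14, -0.0, -1.831]
force: [-0.9, 0.3, -1.5]
width: 0.0874
```

```bash
python3 look.py w4 .59 .145 .0275
```

```text
[0.5881 0.1427 0.3039] [-3.1401 -0.0001 -1.8315] 17.8167
[0.591  0.1454] -14.774551391601562 (0.0907220458984375, 0.07094766235351563)
```

View pics/w4o.png

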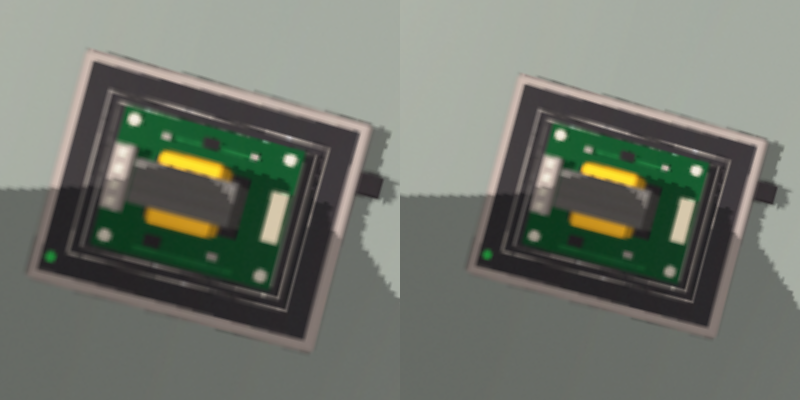

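The transformer board stands at (0.591, 0.1454), yaw −14.8°. The reader centre is (0.590, 0.145), yaw about −15°. That placing is good, so the preheater is next.

Emit:
{"api": "apply_moves", "payload": {
  "increments": [-0.009, -0.035, 0.003, 0, 0, 0.018, -0.009, -0.035, 0.003, 0, 0, 0.018, -0.009, -0.035, 0.003, 0, 0, 0.018, -0.009, -0.035, 0.003, 0, 0, 0.018, -0.009, -0.035, 0.003, 0, 0, 0.018, -0.009, -0.035, 0.003, 0, 0, 0.018, -0.009, -0.035, 0.003, 0, 0, 0.018, -0.009, -0.035, 0.003, 0, 0, 0.018, -0.009, -0.035, 0.003, 0, 0, 0.018, -0.009, -0.035, 0.003, 0, 0, 0.018, -0.009, -0.035, 0.003, 0, 0, 0.018, -0.009, -0.035, 0.003, 0, 0, 0.018, -0.009, -0.035, 0.003, 0, 0, 0.018, -0.006, -0.03, 0.003, 0, 0, 0.018, 0, 0, 0, 0, 0, 0, 0, 0, 0, 0, 0, 0, 0, 0, 0, 0, 0, 0]
}}

```text
t: 19.28
eef_pos: [0.4451, -0.3607, 0.3174]
ee_rot: [3.101, 0.0, -1.564]
force: [-0.4, -0.4, 0.6]
width: 0.0876
```

```bash
python3 look.py w5 .465 -.35 .057; python3 d.py .465 -.35 .33 -1.57
```

```text
[ 0.4451 -0.3607  0.3174] [ 3.1012  0.0002 -1.5643] 19.2833
[ 0.4563 -0.3511] -7.125016689300537 (0.09203376007080079, 0.07181611633300782)
t 19.33 shift [0.0198 0.0102 0.0128] turn [-0.    -0.041 -0.006] w 0.0877 F [-0.2  0.9 -0.2]
```

View pics/w5o.png

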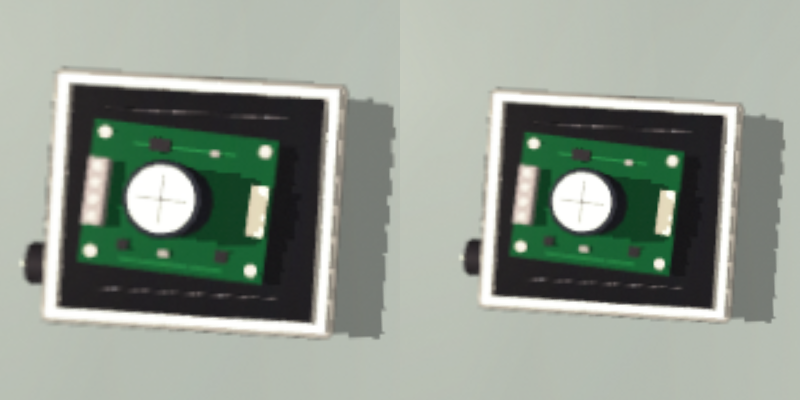

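The preheater centre is about (0.462, −0.3515), yaw about −3.4°. The capacitor board is at (0.456, −0.351), yaw −7°. Descending.

Emit:
{"api": "apply_moves", "payload": {
  "increments": [0.006, 0.005, -0.01, 0, -0.02, -0.06, 0.006, 0.005, -0.03, 0, -0.02, -0.06, 0, 0, -0.03, 0, 0, 0, 0, 0, -0.03, 0, 0, 0, 0, 0, -0.02, 0, 0, 0, 0, 0, -0.01, 0, 0, 0, 0, 0, 0, 0, 0, 0, 0, 0, 0, 0, 0, 0]
}}

```text
t: 20.0
eef_pos: [0.4596, -0.3401, 0.1809]
ee_rot: [-3.14, 0.004, -1.679]
force: [-0.1, -0.8, 0.6]
width: 0.0876
```

```bash
python3 look.py w6 .46 -.35 .057; python3 d.py .4563 -.3511 .077 -1.695
```

```text
[ 0.4596 -0.3401  0.1809] [-3.1403  0.0037 -1.6793] 20.0
[ 0.4562 -0.3509] -7.236922264099121 (0.09140094757080078, 0.07128470611572266)
t 20.05 shift [-0.0033 -0.011  -0.104 ] turn [-0.004  0.002 -0.016] w 0.0878 F [-0.5  0.9 -0.5]
```

Emit:
{"api": "apply_moves", "payload": {
  "increments": [-0.003, -0.011, -0.015, -0.004, 0.002, -0.016, 0, 0, -0.02, 0, 0, 0, 0, 0, -0.015, 0, 0, 0, 0, 0, -0.01, 0, 0, 0, 0, 0, 0, 0, 0, 0, 0, 0, 0, 0, 0, 0]
}}

```text
t: 20.55
eef_pos: [0.4624, -0.3514, 0.127]
ee_rot: [-3.129, -0.005, -1.691]
force: [0.1, 0.4, 0.4]
width: 0.0877
```

```bash
python3 d.py .4563 -.351 .077 -1.696
```

```text
t 20.55 shift [-0.0061  0.0004 -0.05  ] turn [ 0.006  0.012 -0.005] w 0.0877 F [0.1 0.4 0.4]
```

Emit:
{"api": "apply_moves", "payload": {
  "increments": [-0.006, 0, -0.012, 0.006, 0.012, -0.005, 0, 0, -0.012, 0, 0, 0, 0, 0, -0.012, 0, 0, 0, 0, 0, -0.006, 0, 0, 0, 0, 0, 0, 0, 0, 0, 0, 0, 0, 0, 0, 0]
}}

```text
t: 21.05
eef_pos: [0.4583, -0.3522, 0.0875]
ee_rot: [-3.136, -0.002, -1.696]
force: [-0.8, -0.0, 0.6]
width: 0.0877
```

```bash
python3 d.py .4563 -.351 .077 -1.696
```

```text
t 21.05 shift [-0.002   0.0012 -0.0105] turn [ 0.002  0.005 -0.   ] w 0.0877 F [-0.8 -0.   0.6]
```

Emit:
{"api": "apply_moves", "payload": {
  "increments": [-0.0025, 0.0012, -0.006, 0.002, 0.006, 0, 0, 0, -0.004, 0, 0, 0, -0.001, 0, -0.001, 0, 0.002, 0, 0, 0, 0, 0, 0, 0]
}}

```text
t: 21.38
eef_pos: [0.4554, -0.3513, 0.0773]
ee_rot: [3.14, -0.001, -1.696]
force: [0.8, 1.0, -0.1]
width: 0.0875
```

```bash
python3 d.py .4563 -.351 .077 -1.696
```

```text
t 21.38 shift [ 0.0009  0.0003 -0.0003] turn [ 0.001 -0.002 -0.   ] w 0.0875 F [ 0.8  1.  -0.1]
```

Emit:
{"api": "apply_moves", "payload": {
  "increments": [0, 0, 0, 0, 0, 0, 0, 0, 0, 0, 0, 0, 0, 0, 0, 0, 0, 0, 0, 0, 0, 0, 0, 0, 0, 0, 0, 0, 0, 0, 0, 0, 0, 0, 0, 0, 0, 0, 0, 0, 0, 0, 0, 0, 0, 0, 0, 0, 0, 0, 0, 0, 0, 0, 0, 0, 0, 0, 0, 0, 0, 0, 0, 0, 0, 0, 0, 0, 0, 0, 0, 0],
  "hand": 1,
  "force": 30
}}

```text
t: 22.38
eef_pos: [0.456, -0.3516, 0.0783]
ee_rot: [-3.142, -0.002, -1.696]
force: [-0.1, -0.5, -0.2]
width: 0.0344
```

```bash
python3 d.py .606 -.117 .13 -1.715
```

```text
t 22.38 shift [0.15   0.2346 0.0517] turn [ 0.002 -0.    -0.019] w 0.0344 F [-0.1 -0.5 -0.2]
```

Emit:
{"api": "apply_moves", "payload": {
  "increments": [0, 0, 0.012, 0, 0, 0, 0, 0, 0.018, 0, 0, 0, 0, 0, 0.02, 0, 0, 0, 0.01, 0.016, 0.01, 0, 0, 0, 0.015, 0.024, 0, 0, 0, 0, 0.015, 0.024, 0, 0, 0, 0, 0.015, 0.024, 0, 0, 0, 0, 0.015, 0.024, 0, 0, 0, 0, 0.015, 0.024, 0, 0, 0, 0, 0.015, 0.024, 0, 0, 0, 0, 0.015, 0.024, 0, 0, 0, 0, 0.015, 0.024, 0, 0, 0, 0, 0.015, 0.02, 0, 0, 0, 0, 0.005, 0.01, 0, 0, 0, 0, 0, 0, 0, 0, 0, 0, 0, 0, 0, 0, 0, 0]
}}

```text
t: 23.72
eef_pos: [0.6066, -0.1001, 0.1369]
ee_rot: [3.133, 0.001, -1.7]
force: [0.4, -1.2, -2.0]
width: 0.0343
```

```bash
python3 d.py .6055 -.1175 .059 -1.7
```

```text
t 23.72 shift [-0.0011 -0.0174 -0.0779] turn [-0.002 -0.008  0.   ] w 0.0343 F [ 0.4 -1.2 -2. ]
```

Emit:
{"api": "apply_moves", "payload": {
  "increments": [-0.001, -0.017, -0.012, -0.002, -0.008, 0, 0, 0, -0.015, 0, 0, 0, 0, 0, -0.015, 0, 0, 0, 0, 0, -0.01, 0, 0, 0, 0, 0, 0, 0, 0, 0, 0, 0, 0, 0, 0, 0]
}}

```text
t: 24.22
eef_pos: [0.6022, -0.122, 0.0834]
ee_rot: [3.141, 0.0, -1.704]
force: [0.5, -0.1, -1.9]
width: 0.0345
```

```bash
python3 d.py .6055 -.1175 .059 -1.7
```

```text
t 24.22 shift [ 0.0033  0.0045 -0.0244] turn [-0.    -0.001  0.004] w 0.0345 F [ 0.5 -0.1 -1.9]
```

Emit:
{"api": "apply_moves", "payload": {
  "increments": [0.0033, 0.0045, -0.008, 0, 0, 0.004, 0, 0, -0.007, 0, 0, 0, 0, 0, -0.004, 0, 0, 0, 0, 0, 0, 0, 0, 0, 0, 0, 0, 0, 0, 0]
}}

```text
t: 24.63
eef_pos: [0.6068, -0.1175, 0.0646]
ee_rot: [-3.14, 0.0, -1.699]
force: [-0.5, -0.6, -1.0]
width: 0.0345
```

```bash
python3 d.py .6055 -.1175 .059 -1.7
```

```text
t 24.63 shift [-0.0013 -0.     -0.0056] turn [-0.     0.002 -0.001] w 0.0345 F [-0.5 -0.6 -1. ]
```

Emit:
{"api": "apply_moves", "payload": {
  "increments": [-0.0013, 0, -0.004, 0, 0.002, -0.001, 0, 0, -0.002, 0, 0, 0, 0, 0, -0.001, 0, 0, 0, 0, 0, 0, 0, 0, 0]
}}

```text
t: 24.97
eef_pos: [0.6063, -0.1172, 0.0584]
ee_rot: [-3.14, 0.0, -1.699]
force: [0.3, 0.2, -0.9]
width: 0.0342
```

```bash
python3 d.py .6055 -.1175 .059 -1.7
```

```text
t 24.97 shift [-0.0008 -0.0003  0.0006] turn [ 0.     0.002 -0.001] w 0.0342 F [ 0.3  0.2 -0.9]
```

Emit:
{"api": "apply_moves", "payload": {
  "increments": [-0.0006, 0, -0.0008, 0, 0, 0, 0, 0, 0, 0, 0, 0]
}}

```text
t: 25.13
eef_pos: [0.6065, -0.1172, 0.0585]
ee_rot: [-3.138, 0.0, -1.699]
force: [-0.4, 0.1, -0.8]
width: 0.0341
```

Emit:
{"api": "apply_moves", "payload": {
  "increments": [0, 0, 0, 0, 0, 0, 0, 0, 0, 0, 0, 0, 0, 0, 0, 0, 0, 0, 0, 0, 0, 0, 0, 0, 0, 0, 0, 0, 0, 0, 0, 0, 0, 0, 0, 0, 0, 0, 0, 0, 0, 0, 0, 0, 0, 0, 0, 0, 0, 0, 0, 0, 0, 0, 0, 0, 0, 0, 0, 0],
  "hand": 0
}}

```text
t: 25.97
eef_pos: [0.6066, -0.1173, 0.0584]
ee_rot: [-3.137, 0.0, -1.699]
force: [-0.6, 0.7, 0.2]
width: 0.087
```

Emit:
{"api": "apply_moves", "payload": {
  "increments": [0, 0, 0.02, 0, 0, 0, 0, 0, 0.03, 0, 0, 0, 0, 0, 0.035, 0, 0, 0, 0, 0, 0.035, 0, 0, 0, 0, 0, 0.035, 0, 0, 0, 0, 0, 0.035, 0, 0, 0, 0, 0, 0.035, 0, 0, 0, 0, 0, 0.02, 0, 0, 0, 0, 0, 0, 0, 0, 0, 0, 0, 0, 0, 0, 0]
}}

```text
t: 26.8
eef_pos: [0.601, -0.118, 0.3139]
ee_rot: [3.141, -0.001, -1.7]
force: [0.3, 0.4, -1.3]
width: 0.0879
```

```bash
python3 look.py w7 .606 -.117 .0376; python3 d.py .47 .3818 .3 -1.894
```

```text
[ 0.601  -0.118   0.3139] [ 3.141  -0.001  -1.7001] 26.8
[ 0.6068 -0.117 ] -7.72182559967041 (0.08847006988525391, 0.06877739715576171)
t 26.85 shift [-0.131   0.4999 -0.0139] turn [ 0.001 -0.001 -0.194] w 0.0876 F [0.7 0.3 0.7]
```

View pics/w7o.png

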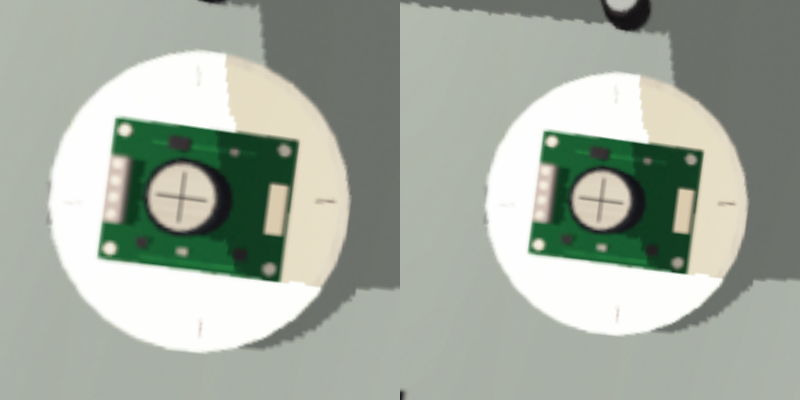

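The disc centre is (0.606, −0.1178) and the capacitor board is at (0.6068, −0.117), so it's well centred. Now the tray, to collect the sink board.

Emit:
{"api": "apply_moves", "payload": {
  "increments": [-0.009, 0.035, -0.001, 0, 0, -0.014, -0.009, 0.035, -0.001, 0, 0, -0.014, -0.009, 0.035, -0.001, 0, 0, -0.014, -0.009, 0.035, -0.001, 0, 0, -0.014, -0.009, 0.035, -0.001, 0, 0, -0.014, -0.009, 0.035, -0.001, 0, 0, -0.014, -0.009, 0.035, -0.001, 0, 0, -0.014, -0.009, 0.035, -0.001, 0, 0, -0.014, -0.009, 0.035, -0.005, 0, 0, -0.014, -0.009, 0.035, -0.005, 0, 0, -0.014, -0.009, 0.035, -0.005, 0, 0, -0.014, -0.009, 0.035, -0.01, 0, 0, -0.014, -0.009, 0.035, -0.02, 0, 0, -0.014, -0.006, 0.02, -0.03, 0, 0, 0, 0, 0, -0.02, 0, 0, 0, 0, 0, 0, 0, 0, 0, 0, 0, 0, 0, 0, 0]
}}

```text
t: 28.27
eef_pos: [0.4582, 0.3703, 0.1803]
ee_rot: [3.117, -0.029, -1.896]
force: [0.1, 0.6, 0.5]
width: 0.0873
```

```bash
python3 look.py w8 .47 .382 .0184; python3 d.py .471 .382 .0395 -1.894
```

```text
[0.4582 0.3703 0.1803] [ 3.1171 -0.0289 -1.8964] 28.2667
[0.4698 0.383 ] -18.610164642333984 (0.09122209167480469, 0.07086079406738281)
t 28.32 shift [ 0.0129  0.0121 -0.1407] turn [ 0.02  -0.033  0.003] w 0.0871 F [-0.6 -1.  -0.6]
```

Emit:
{"api": "apply_moves", "payload": {
  "increments": [0.012, 0.013, -0.015, 0.02, -0.033, 0, 0, 0, -0.025, 0, 0, 0, 0, 0, -0.025, 0, 0, 0, 0, 0, -0.015, 0, 0, 0, 0, 0, 0, 0, 0, 0, 0, 0, 0, 0, 0, 0]
}}

```text
t: 28.82
eef_pos: [0.4761, 0.3818, 0.1064]
ee_rot: [-3.136, 0.012, -1.902]
force: [0.6, -0.4, 0.2]
width: 0.0876
```

```bash
python3 d.py .47 .383 .0395 -1.895
```

```text
t 28.82 shift [-0.0061  0.0012 -0.0669] turn [-0.009  0.009  0.007] w 0.0876 F [ 0.6 -0.4  0.2]
```

Emit:
{"api": "apply_moves", "payload": {
  "increments": [-0.006, 0.001, -0.015, -0.009, 0.009, 0.007, 0, 0, -0.018, 0, 0, 0, 0, 0, -0.014, 0, 0, 0, 0, 0, -0.008, 0, 0, 0, 0, 0, 0, 0, 0, 0, 0, 0, 0, 0, 0, 0]
}}

```text
t: 29.32
eef_pos: [0.4739, 0.3851, 0.0578]
ee_rot: [-3.137, 0.011, -1.896]
force: [0.1, 0.6, 1.0]
width: 0.0876
```

```bash
python3 d.py .47 .383 .0395 -1.895
```

```text
t 29.32 shift [-0.0039 -0.0021 -0.0183] turn [-0.009  0.007  0.001] w 0.0876 F [0.1 0.6 1. ]
```

Emit:
{"api": "apply_moves", "payload": {
  "increments": [-0.004, -0.002, -0.008, -0.009, 0.007, 0.001, 0, 0, -0.006, 0, 0, 0, 0, 0, -0.003, 0, 0, 0, 0, 0, 0, 0, 0, 0]
}}

```text
t: 29.65
eef_pos: [0.4705, 0.3843, 0.0423]
ee_rot: [-3.14, 0.003, -1.895]
force: [0.8, 0.6, 0.8]
width: 0.088
```

```bash
python3 d.py .47 .383 .0395 -1.895
```

```text
t 29.65 shift [-0.0005 -0.0013 -0.0028] turn [-0.003  0.002 -0.   ] w 0.088 F [0.8 0.6 0.8]
```

Emit:
{"api": "apply_moves", "payload": {
  "increments": [-0.0005, -0.0013, -0.003, -0.003, 0.002, 0, 0, 0, 0, 0, 0, 0]
}}

```text
t: 29.82
eef_pos: [0.47, 0.383, 0.0391]
ee_rot: [-3.141, -0.0, -1.894]
force: [-0.1, 0.2, -0.1]
width: 0.0881
```

Emit:
{"api": "apply_moves", "payload": {
  "increments": [0, 0, 0, 0, 0, 0, 0, 0, 0, 0, 0, 0, 0, 0, 0, 0, 0, 0, 0, 0, 0, 0, 0, 0, 0, 0, 0, 0, 0, 0, 0, 0, 0, 0, 0, 0, 0, 0, 0, 0, 0, 0, 0, 0, 0, 0, 0, 0, 0, 0, 0, 0, 0, 0, 0, 0, 0, 0, 0, 0, 0, 0, 0, 0, 0, 0, 0, 0, 0, 0, 0, 0],
  "hand": 1,
  "force": 25
}}

```text
t: 30.82
eef_pos: [0.4704, 0.3833, 0.0398]
ee_rot: [-3.141, 0.0, -1.894]
force: [-0.9, 0.1, 0.9]
width: 0.0319
```

```bash
python3 d.py .462 -.3515 .18 -1.63
```

```text
t 30.82 shift [-0.0084 -0.7348  0.1402] turn [-0.     0.001  0.264] w 0.0319 F [-0.9  0.1  0.9]
```

Emit:
{"api": "apply_moves", "payload": {
  "increments": [0, 0, 0.012, 0, 0, 0, 0, 0, 0.02, 0, 0, 0, 0, 0, 0.03, 0, 0, 0, 0, 0, 0.03, 0, 0, 0, 0.005, -0.01, 0.03, 0, 0, 0.012, 0.007, -0.025, 0.03, 0, 0, 0.012, 0.007, -0.033, 0.02, 0, 0, 0.012, 0.007, -0.033, 0, 0, 0, 0.012, 0.007, -0.033, 0, 0, 0, 0.012, 0.005, -0.033, 0, 0, 0, 0.012, 0.005, -0.033, 0, 0, 0, 0.012, 0.005, -0.033, 0, 0, 0, 0.012, 0, -0.033, 0, 0, 0, 0.012, 0, -0.033, 0, 0, 0, 0.012, 0, -0.033, 0, 0, 0, 0.012, 0, -0.033, 0, 0, 0, 0.012, 0, -0.02, 0, 0, 0, 0.012, 0, 0, 0, 0, 0, 0]
}}

```text
t: 32.32
eef_pos: [0.5124, -0.0205, 0.2163]
ee_rot: [3.141, -0.005, -1.726]
force: [-0.4, -0.5, -1.9]
width: 0.0318
```

```bash
python3 d.py .462 -.3515 .18 -1.63
```

```text
t 32.32 shift [-0.0504 -0.331  -0.0363] turn [ 0.004 -0.001  0.096] w 0.0318 F [-0.4 -0.5 -1.9]
```

Emit:
{"api": "apply_moves", "payload": {
  "increments": [0, -0.02, 0, 0.004, 0, 0.009, -0.005, -0.031, 0, 0, 0, 0.009, -0.005, -0.031, 0, 0, 0, 0.009, -0.005, -0.031, 0, 0, 0, 0.009, -0.005, -0.031, 0, 0, 0, 0.009, -0.005, -0.031, 0, 0, 0, 0.009, -0.005, -0.031, 0, 0, 0, 0.009, -0.005, -0.031, 0, 0, 0, 0.009, -0.005, -0.031, 0, 0, 0, 0.009, -0.005, -0.031, 0, 0, 0, 0.009, -0.003, -0.015, 0, 0, 0, 0, 0, 0, 0, 0, 0, 0, 0, 0, 0, 0, 0, 0]
}}

```text
t: 33.4
eef_pos: [0.4595, -0.3459, 0.2136]
ee_rot: [3.138, 0.003, -1.634]
force: [-0.3, 0.6, -1.8]
width: 0.0321
```

```bash
python3 look.py w9 .462 -.351 .057; python3 d.py .462 -.3515 .0784 -1.63
```

```text
[ 0.4595 -0.3459  0.2136] [ 3.1383  0.0034 -1.6337] 33.4
[ 0.4455 -0.344 ] 86.50293970108032 (0.12470346069335937, 0.07185482788085938)
t 33.45 shift [ 0.0025 -0.006  -0.1352] turn [-0.004 -0.003  0.003] w 0.0316 F [ 0.6  0.2 -0.2]
```

View pics/w9.png

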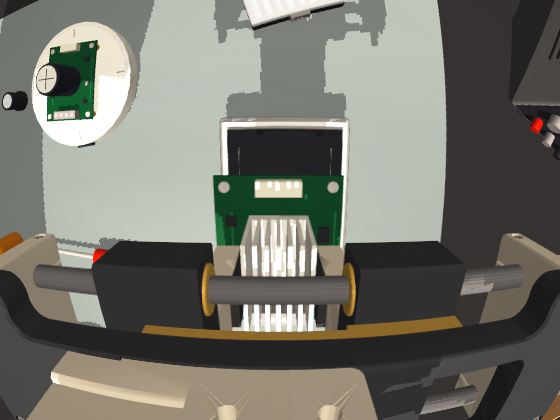

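```bash
python3 - <<'E'
from h import *
import json
for f in('w5','w6'):
    s=json.load(open(f+'.json')); a=cv2.imread('pics/'+f+'.png')
    o=ortho(a,'wrist',(.462,-.351),.045,s,.1); g=o.min(2)
    for th in (225,240):
        m=(g>th).astype(np.uint8); n,l,st,_=cv2.connectedComponentsWithStats(m); k=1+np.argmax(st[1:,4])
        (c,r),wh,an=cv2.minAreaRect(cv2.findNonZero((l==k).astype(np.uint8)))
        print(f,th,.462+c/2000-.1,-.351-(r/2000-.1),np.array(wh)/2,an)
cv2.imwrite('pics/w6p.png',o)
E
```

```text
w5 225 0.460569808959961 -0.35144304656982417 [140.58369446 122.72937775] 3.5035314559936523
w5 240 0.4607069091796875 -0.35148275756835934 [139.58224487 121.73075104] 3.3664603233337402
w6 225 0.4609341659545899 -0.3512891387939453 [138.82389832 120.82933044] 3.485790967941284
w6 240 0.39590907287597654 -0.33711785888671875 [ 39.66877365 119.25811768] 24.504161834716797
```

View pics/w6p.png

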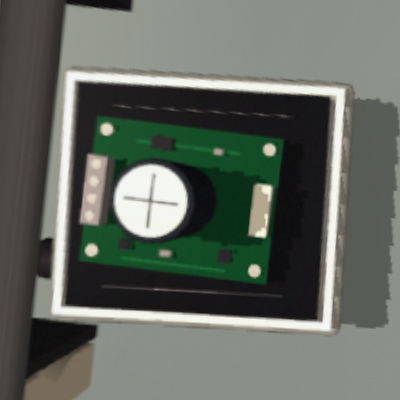

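The preheater frame fit is centre (0.461, −0.3515), yaw −3.5°. Two pictures agree within 0.5 mm. Lowering the sink board.

Emit:
{"api": "apply_moves", "payload": {
  "increments": [0.002, -0.006, -0.02, -0.004, -0.003, 0.002, 0, 0, -0.02, 0, 0, 0, 0, 0, -0.02, 0, 0, 0, 0, 0, -0.015, 0, 0, 0, 0, 0, -0.01, 0, 0, 0, 0, 0, 0, 0, 0, 0, 0, 0, 0, 0, 0, 0]
}}

```text
t: 34.03
eef_pos: [0.465, -0.3447, 0.1274]
ee_rot: [-3.137, -0.001, -1.624]
force: [-1.1, -0.4, -1.1]
width: 0.0316
```

```bash
python3 d.py .4615 -.3515 .0784 -1.632
```

```text
t 34.03 shift [-0.0035 -0.0068 -0.049 ] turn [ 0.001  0.004 -0.008] w 0.0316 F [-1.1 -0.4 -1.1]
```

Emit:
{"api": "apply_moves", "payload": {
  "increments": [-0.0035, -0.007, -0.01, 0.001, 0.004, -0.008, 0, 0, -0.012, 0, 0, 0, 0, 0, -0.01, 0, 0, 0, 0, 0, -0.004, 0, 0, 0, 0, 0, 0, 0, 0, 0, 0, 0, 0, 0, 0, 0]
}}

```text
t: 34.53
eef_pos: [0.464, -0.3527, 0.0929]
ee_rot: [-3.136, -0.003, -1.631]
force: [-0.5, -0.0, -0.9]
width: 0.0319
```

```bash
python3 d.py .4615 -.3515 .0784 -1.632
```

```text
t 34.53 shift [-0.0025  0.0012 -0.0145] turn [ 0.003  0.005 -0.001] w 0.0319 F [-0.5 -0.  -0.9]
```

Emit:
{"api": "apply_moves", "payload": {
  "increments": [-0.003, 0.0012, -0.006, 0.003, 0.006, -0.001, 0, 0, -0.004, 0, 0, 0, 0, 0, -0.001, 0, 0, 0, 0, 0, 0, 0, 0, 0]
}}

```text
t: 34.87
eef_pos: [0.4613, -0.3519, 0.0822]
ee_rot: [-3.141, -0.0, -1.632]
force: [0.4, -0.3, -0.8]
width: 0.0318
```

```bash
python3 d.py .4615 -.3515 .0784 -1.632
```

```text
t 34.87 shift [ 0.0002  0.0004 -0.0038] turn [ 0.     0.001 -0.   ] w 0.0318 F [ 0.4 -0.3 -0.8]
```

Emit:
{"api": "apply_moves", "payload": {
  "increments": [0, 0.0004, -0.003, 0, 0.001, 0, 0, 0, -0.001, 0, 0, 0, 0, 0, 0, 0, 0, 0]
}}

```text
t: 35.12
eef_pos: [0.4617, -0.3516, 0.079]
ee_rot: [-3.141, -0.001, -1.632]
force: [0.2, -0.2, -1.5]
width: 0.0317
```

```bash
python3 d.py .4615 -.3515 .0784 -1.632
```

```text
t 35.12 shift [-0.0002  0.0001 -0.0006] turn [ 0.001  0.    -0.   ] w 0.0317 F [ 0.2 -0.2 -1.5]
```

Emit:
{"api": "apply_moves", "payload": {
  "increments": [0, 0, -0.001, 0, 0, 0, 0, 0, -0.0005, 0, 0, 0, 0, 0, 0, 0, 0, 0]
}}

```text
t: 35.37
eef_pos: [0.4619, -0.3517, 0.079]
ee_rot: [-3.14, -0.002, -1.631]
force: [1.0, 0.1, -1.7]
width: 0.0314
```

Emit:
{"api": "apply_moves", "payload": {
  "increments": [0, 0, 0, 0, 0, 0, 0, 0, 0, 0, 0, 0, 0, 0, 0, 0, 0, 0, 0, 0, 0, 0, 0, 0, 0, 0, 0, 0, 0, 0, 0, 0, 0, 0, 0, 0, 0, 0, 0, 0, 0, 0, 0, 0, 0, 0, 0, 0, 0, 0, 0, 0, 0, 0, 0, 0, 0, 0, 0, 0],
  "hand": 0
}}

```text
t: 36.2
eef_pos: [0.4628, -0.3521, 0.0789]
ee_rot: [-3.139, -0.002, -1.631]
force: [0.2, -0.5, -0.0]
width: 0.087
```

Emit:
{"api": "apply_moves", "payload": {
  "increments": [0, 0, 0.02, 0, 0, 0, 0, 0, 0.03, 0, 0, 0, 0, 0, 0.035, 0, 0, 0, 0, 0, 0.035, 0, 0, 0, 0, 0, 0.035, 0, 0, 0, 0, 0, 0.035, 0, 0, 0, 0, 0, 0.035, 0, 0, 0, 0, 0, 0.02, 0, 0, 0, 0, 0, 0, 0, 0, 0, 0, 0, 0, 0, 0, 0]
}}

```text
t: 37.03
eef_pos: [0.4573, -0.3503, 0.3347]
ee_rot: [3.14, -0.001, -1.632]
force: [-0.1, 0.3, -1.2]
width: 0.0877
```

```bash
python3 look.py w10 .461 -.3515 .057; python3 - <<'E'
from h import *
a=grab('top')[:,:,::-1]; b=grab('scene')[:,:,::-1]
cv2.imwrite('pics/fin.png',np.vstack([np.hstack([cv2.resize(a[140:290,160:480],(400,188)),cv2.resize(b[150:290,90:360],(400,188))]),cv2.imread('pics/w10o.png')]))
E
```

```text
[ 0.4573 -0.3503  0.3347] [ 3.1398 -0.0014 -1.6317] 37.0333
[ 0.4617 -0.3517] -3.394923686981201 (0.09187661743164062, 0.07172982025146485)
```

View pics/fin.png

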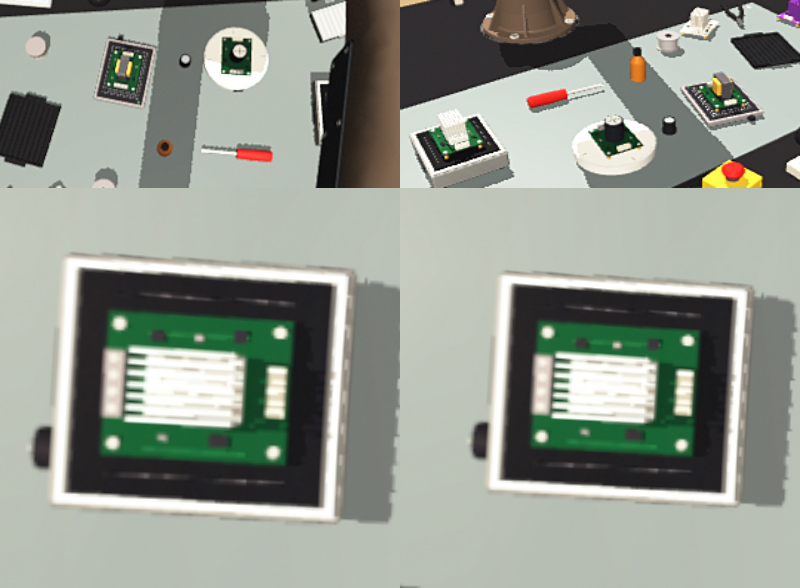

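All three boards stand upright and centred, the bottle and loupe are unmoved, and the tray is empty. Handing in.

```bash
python3 -c "
from station import arm
arm.job_done(); print(arm.get_state()['t'])"
```

```text
the job is handed in; nothing more can be done
the job is handed in; nothing more can be done
```

The job is done and handed in at about 37 s of the 109 s limit. I parked the heat-sink board in the tray, moved the transformer board from light table to reader, then the capacitor board from preheater to light table, and finally the heat-sink board from tray to preheater. With only one tray, the finishing order had to be transformer, capacitor, heat sink, which is not the order your text lists them.

My wrist-camera check after each placing showed:

| Board and station | Board centre | Station centre | Board yaw | Station yaw |
|---|---|---|---|---|
| Transformer on reader | (0.591, 0.145) | (0.590, 0.145) | −14.8° | about −15° |
| Capacitor on light table | (0.607, −0.117) | (0.606, −0.118) | any | any |
| Heat sink on preheater | (0.462, −0.352) | (0.461 to 0.463, −0.3515) | −3.4° | −3.5° |

- **Final pictures:** all three boards are upright and the tray is empty. The flux bottle and loupe look unmoved, and the gripper was open and clear above the preheater.
- **Measurements that disagreed:** the reader and preheater outlines measured about 3–5% smaller than their stated sizes. Their centres agreed from picture to picture to within about 2 mm. The light table's diameter matched its stated size.

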